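Feed the model train into its cassette

TASK

Move the four model railway vehicles from the track pieces on the wooden rack into the empty cassette, feeding them in from the left end of the rack: the vehicle that stands leftmost (as the robot sees it) goes deepest, against the wooden buffer stop, then the next one, and so on, the rightmost ending farthest from the stop. All must stand upright on the trough's floor, closed up buffer to buffer against the stop, either way round; set them down gently and tip none over.

Things in the scene. Friction and masses are not known exactly. Their poses are not given: they have to be found in the camera images.
- van: Grey and black model railway covered van: closed box body with a flat dark roof. 90 mm long over the buffers (along its y), 48 mm high, 32 mm wide (roof 33 mm); its flat sides, the place to grip, run from 16 to 44 mm above the origin over 80 mm of length. Origin: mid length and width, where the wheels rest; z up. The wheels do not turn; it slides with little force. 70 to 130 g.
- tank: Grey and black model railway tank wagon: a lying cylinder with a small dome on top. 90 mm long over the buffers (along its y), 52 mm high, 32 mm wide; the cylinder is 32 mm in diameter and 74 mm long, its axis 32 mm above the origin: grip it across the axis. Origin: mid length and width, where the wheels rest; z up. The wheels do not turn; it slides with little force. 70 to 130 g.
- open: Grey and black model railway open wagon: an empty high-sided tub. 90 mm long over the buffers (along its y), 44 mm high, 32 mm wide; its flat sides, 2.5 mm thick, run from 16 to 44 mm above the origin: grip across both sides. Origin: mid length and width, where the wheels rest; z up. The wheels do not turn; it slides with little force. 63 to 117 g.
- loco: Grey and black model railway diesel shunter: tall cab at its -y end, lower, narrower bonnet towards +y. 90 mm long over the buffers (along its y), 53 mm high, cab 32 mm wide; grip across the bonnet: 24 mm wide, 18 to 43 mm above the origin, y = -14 to +36 mm. Origin: mid length and width, where the wheels rest; z up. The wheels do not turn; it slides with little force. 112 to 208 g.
- track_van: Piece of model track, 34 x 100 x 8 mm (length along its y), fixed to the wooden rack, under the covered van at the start. It never moves during a run. Origin: centre of its underside; y points along the rack to the robot's left. The four pieces are alike and lie in a row at 108 mm spacing.
- track_tank: Piece of model track, 34 x 100 x 8 mm (length along its y), fixed to the wooden rack, under the tank wagon at the start. It never moves during a run. Origin: centre of its underside; y points along the rack to the robot's left. The four pieces are alike and lie in a row at 108 mm spacing.
- track_open: Piece of model track, 34 x 100 x 8 mm (length along its y), fixed to the wooden rack, under the open wagon at the start. It never moves during a run. Origin: centre of its underside; y points along the rack to the robot's left. The four pieces are alike and lie in a row at 108 mm spacing.
- track_loco: Piece of model track, 34 x 100 x 8 mm (length along its y), fixed to the wooden rack, under the shunter at the start. It never moves during a run. Origin: centre of its underside; y points along the rack to the robot's left. The four pieces are alike and lie in a row at 108 mm spacing.
- cassette: Empty fixed cassette: pale board 74 x 460 mm (length along its y), aluminium trough on it. Origin: centre of the underside. Trough floor 10 mm above the origin, 44 mm wide between walls 3 mm thick that rise 8 mm above the floor. One end, left or right, is closed by the stop; the other has a flat brass strip. 410 mm of floor is free between. It lies beyond the rack or nearer than it.
- stop: Dark wooden buffer stop, fixed in one end of the cassette, 20 mm thick along the trough (its y), 40 mm high, 50 mm wide. Origin: centre of its underside, on the trough's floor, 215 mm from the cassette's centre, so its face lies 10 mm from its origin. Its axes are parallel to the cassette's.
There are look-alikes about, which are no part of the job. What is shaped like the van but blue is not meant.

How it is judged:
By the outcome, as a careful person would: the job done as asked, in the order asked, and still so for the second after the job is handed in, with the robot touching nothing.
It also fails if it takes over 77 s, if anything falls off the work surface, if the arm or the gripper's body presses on something with over 40 N, if the wrist force passes 120 N, or if a joint passes its speed limit or range.

ROBOT

A 7-joint arm with a two-finger parallel gripper is mounted at the origin on the work surface. World frame = base frame: x ahead of the robot, y to its left, z up, the work surface at z = 0. Lengths are in m, angles in degrees, forces in N, time in s.
With the tool pointing down it reaches from about 0.425 to 0.875 m from the base axis. Payload 4.7 kg.
Tool frame: the origin (TCP) lies at the very end of the fingers, on their centre line; the grasp point (between the pads) lies 19 mm behind it; z points along the fingers, y is the line along which they close (so a half turn about z gives the same grasp; the last joint's range is limited). The gripper opens to 87 mm and grips with 3 to 60 N. Pads are 19 mm wide; open, the fingers measure 117 mm over their backs; the gripper's body (75 mm by 190 mm) begins 51 mm behind the grasp point.
Start: joints at [66.412, 18.392, -4.016, 83.108, 1.295, 78.541, -3.26], TCP at [0.268, -0.592, 0.223] pointing down, gripper open.
Joint ranges: [-163.93, 163.93], [-17.29, 119.83], [-79.2, 71.16], [3.27, 140.29], [-89.18, 269.18], [5.43, 117.66], [-154.24, 154.24]. Speed limits (degrees/s): [147.25, 147.25, 180, 180, 180, 180, 180].

INTERFACE

Orientations are given as [roll, pitch, yaw] about the fixed x, y, z axes, in that order (R = Rz(yaw) Ry(pitch) Rx(roll)).
In Python, from cell import telemetry, cams, env gives the robot as it stands.
- The arm moves only by the tool arm_command, never from a script. Its argument "series" is text: rows parted by semicolons, each of 5 numbers parted by spaces: the shift along the tool's x, y, z in mm, then the turn about the tool's z in rad, then the closure in counts, from 0 (fully open) to 255 (shut). A call has 1 to 20 rows; each row shifts and turns the commanded pose from where the row before left it, along the tool's axes as they then stand; what a row does not reach is not made up. A row lasts 1/12 s, in which the tool goes at most 41.7 mm and 7.16 degrees, less where a joint would pass 70% of its speed; a pose out of reach is approached as far as the arm can. A call is refused whole if a number of a shift passes 41.7 or a number of a turn 0.125, either way. A call with a gripper value outside its range is refused whole. The fingers move at their own pace and stop on an object; "squeeze" is the grip in N (left out, the last holds). Time passes only in rows, so rows that do not move let the fingers close. It gives the time, the measured TCP pose, the force, the opening and the grip force at its end, in the units of the state.
- telemetry.get_obs(): the state, without advancing time (a new reading comes with each control period).
- cams.read_camera(name): name is "scene" or "top" or "wrist"; returns the picture (480x640x3 uint8, blue, green, red); there is no depth.
- cams.calibration(name): a dict with "K" (3x3 intrinsics, pixels), "dist" ([k1, k2, p1, p2, k3] as OpenCV has them; the pictures are not rectified), "origin" and "rotation" of the camera in the world; the wrist camera has in their place "hand_eye" (4x4, takes a point from camera to tool coordinates, whose origin is the TCP and whose axes are the flange's). Camera axes: x right, y down, z forward; pixel columns grow to the right and rows downward; lengths in m; the calibration is good to about 2 mm. A picture is of the moment at which its call begins: read the wrist's pose just before it. calibration takes no time and is no camera call.
- env.sign_off(): hands the job in; it is judged then, once.
The state is a dict: "time_s": time; "qpos": joint angles; "joint_velocities": joint speeds; "effort": joint torques, N m; "tool_pos": TCP position; "tool_rot": TCP orientation; "force": force on the tool from outside, world axes, zero at the start; "wrist_torque": the same for the moment, N m; "grip_width": finger opening in m; "grasp_force": force on a finger pad.
Only numpy, scipy, OpenCV 4.12 (cv2) and the standard library are available. Lean on these libraries where they do the work, as an engineer would, in place of code of your own. Each camera call takes 0.05 s, during which the arm holds its last target. There are 200 camera calls.

## Working session

There is one attempt and no reset: what is moved stays moved. The work goes in short steps, Python scripts to look and compute and a tool call to move; the robot and the scene stay as the last step left them, time stands still between calls to the robot, and variables do not carry over. Pictures are saved under pics/ and viewed, at most 14 in all, crops included, and the job is handed in when it is done.

Besides the shell and the picture viewer there is one more tool, called after "Call:" as name(argument=value, ...), one argument or row to a line, values as JSON. arm_command: Moves the arm, as the interface text tells. Its arguments: {"type":"object","properties":{"series":{"type":"string"},"squeeze":{"type":"number"}},"required":["series"]}

```bash
ls; mkdir -p pics; python3 - <<'E'
from cell import telemetry,cams,env
import cv2
print(telemetry.get_obs())
for n in("scene","top","wrist"):
    cv2.imwrite(f"pics/{n}0.png",cams.read_camera(n)); print(n,cams.calibration(n))
E
```

```text
pics
{'time_s': 0.0, 'qpos': array([66.41227219, 18.4378854 , -4.01359029, 83.17622561,  1.29624518,
       78.54097304, -3.26146922]), 'joint_velocities': array([ 0.10008966, -0.01416295,  0.02880158, -0.11831708,  0.06448266,
        0.08495611,  0.00147861]), 'effort': array([ 1.40073048e-04, -4.91288352e+01, -4.03785277e-01, -3.12525558e+01,
       -6.38705771e-02,  4.37966001e-02,  1.70072376e-04]), 'tool_pos': array([ 0.2681656 , -0.59148358,  0.22146298]), 'tool_rot': array([-1.79890223e+02,  7.69433336e-03,  2.43944513e+01]), 'force': array([-0.42592986,  0.4223516 ,  0.14467675]), 'wrist_torque': array([ 0.07704288,  0.06267834, -0.05306346]), 'grasp_force': 0.0, 'grip_width': 0.08734479503148078}
scene {'K': array([[500.94257418,   0.        , 314.40008793],
       [  0.        , 500.94257418, 240.61566841],
       [  0.        ,   0.        ,   1.        ]]), 'dist': array([0.01079175, 0.        , 0.        , 0.        , 0.        ]), 'origin': array([ 0.7224184 , -0.36082468,  0.6311903 ]), 'rotation': array([-145.37897773,    0.59767285,   23.48597272])}
top {'K': array(
[... 260 characters left out ...]
0.00615215, 0.99271181]), 'rotation': array([-1.67474483e+02,  1.53228872e-01, -8.86624666e+01])}
wrist {'K': array([[353.578297  ,   0.        , 315.92389542],
       [  0.        , 353.578297  , 230.07121378],
       [  0.        ,   0.        ,   1.        ]]), 'dist': array([-0.00037364,  0.        ,  0.        ,  0.        ,  0.        ]), 'hand_eye': array([[-1.11825411e-04, -9.63632925e-01, -2.67229440e-01,
         7.36445046e-02],
       [ 9.99999701e-01,  9.67161071e-05, -7.67221614e-04,
        -5.26384329e-05],
       [ 7.65165399e-04, -2.67229446e-01,  9.63632626e-01,
        -1.62710660e-01],
       [ 0.00000000e+00,  0.00000000e+00,  0.00000000e+00,
         1.00000000e+00]])}
```

View pics/top0.png

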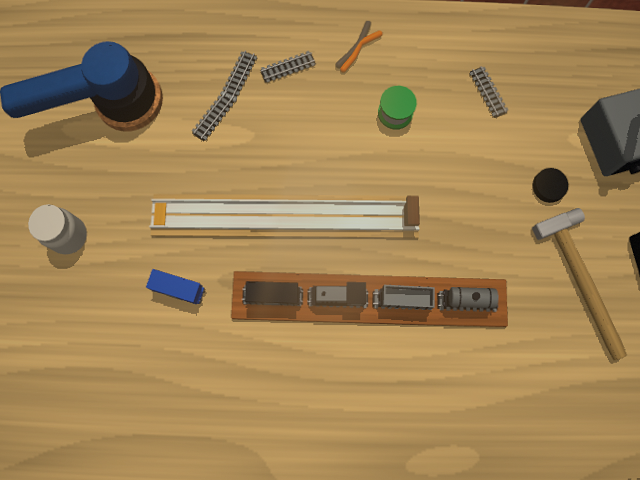

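View pics/scene0.png

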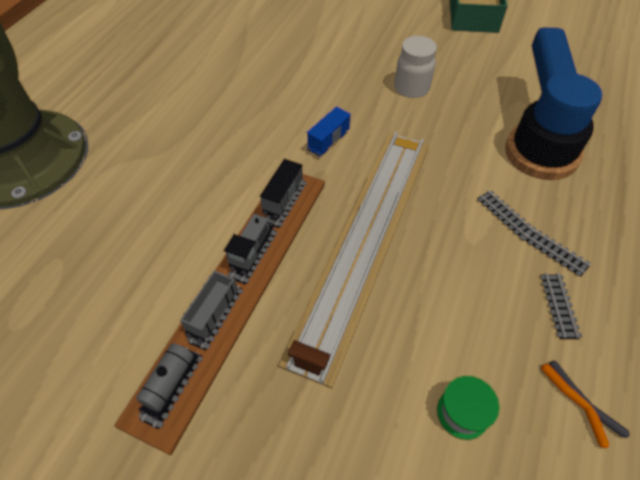

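The top view has robot left at image left. On the rack from left to right: van (272,293), loco (337,296), open (406,297), tank (472,299). The blue van at (175,287) is the look-alike. The cassette lies beyond the rack, with its stop at the right end (412,211).

```bash
python3 - <<'E'
import cv2,numpy as np
a=cv2.imread("pics/top0.png");
a=cv2.resize(a[190:335,140:515],None,fx=2.13,fy=2.13,interpolation=cv2.INTER_CUBIC)
b=cv2.imread("pics/top0.png")
c=np.vstack([cv2.resize(b[190:335,140:330],(760,580),interpolation=cv2.INTER_CUBIC)])
d=cv2.resize(b[190:335,325:515],(760,580),interpolation=cv2.INTER_CUBIC)
cv2.imwrite("pics/tL.png",c);cv2.imwrite("pics/tR.png",d)
E
```

```text
(no output)
```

View pics/tL.png

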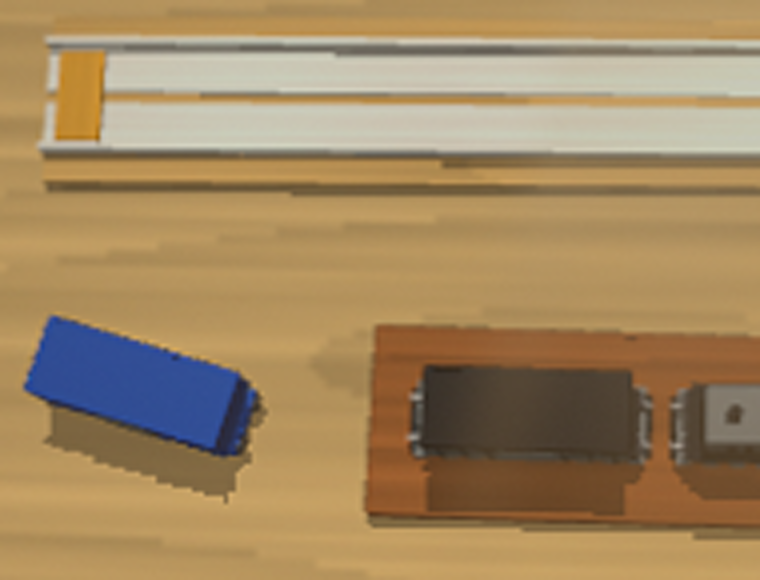

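View pics/tR.png

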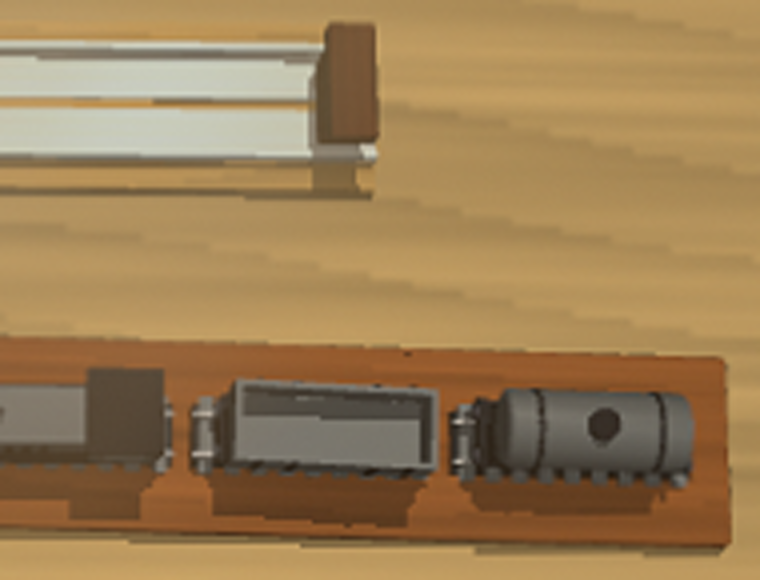

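The crops confirm it: the grey/black van is at (272,293), the blue van is rejected on colour, and the loco's bonnet points left (+y). Next I compute coordinates.

```bash
cat > h.py <<'E'
import numpy as np,cv2
from scipy.spatial.transform import Rotation as R
from cell import telemetry,cams,env
def pose(n,obs=None):
    c=cams.calibration(n)
    if n=="wrist":
        o=obs; T=np.eye(4);T[:3,:3]=R.from_euler("xyz",o["tool_rot"],degrees=True).as_matrix();T[:3,3]=o["tool_pos"]
        T=T@c["hand_eye"]; return c,T[:3,:3],T[:3,3]
    return c,R.from_euler("xyz",c["rotation"],degrees=True).as_matrix(),c["origin"]
def ray(n,p,obs=None):
    c,M,o=pose(n,obs)
    q=cv2.undistortPoints(np.float64([[p]]),c["K"],c["dist"])[0,0]
    return o,M@np.r_[q,1]
def onz(n,p,z,obs=None):
    o,d=ray(n,p,obs); return (o+d*(z-o[2])/d[2]).round(4)
def tri(p1,p2,n1="top",n2="scene"):
    o,d=ray(n1,p1);o2,e=ray(n2,p2)
    s=np.linalg.lstsq(np.c_[d,-e],o2-o,rcond=None)[0]
    a,b=o+d*s[0],o2+e*s[1]; return ((a+b)/2).round(4),np.linalg.norm(a-b).round(4)
def proj(n,P,obs=None):
    c,M,o=pose(n,obs)
    return cv2.projectPoints((np.atleast_2d(P)-o)@M,np.zeros(3),np.zeros(3),c["K"],c["dist"])[0][:,0].round(1)
E
python3 - <<'E'
from h import *
L=lambda u,v:(140+u/4,190+v/4)
Rr=lambda u,v:(325+u/4,190+v/4)
print("rack",tri(Rr(727,358),(172,447)),tri(Rr(729,545),(118,425)),tri(L(376,326),(325,180)))
print("wall tops L",onz("top",L(47,40),.018),onz("top",L(42,150),.018),"R",onz("top",Rr(322,46),.018),onz("top",Rr(375,153),.018))
print("stop top",[onz("top",Rr(*p),.05) for p in((327,23),(376,25),(318,141),(377,142))])
print("stop tri",tri(Rr(327,23),(330,356)),tri(Rr(377,142),(290,362)))
for z in(.07,.08,.09): 
  print(z,"roof",[onz("top",L(*p),z) for p in((425,366),(632,370),(640,458),(417,455))])
E
```

```text
rack (array([ 0.5101, -0.3084,  0.018 ]), np.float64(0.0053)) (array([ 0.4324, -0.3108,  0.0054]), np.float64(0.0032)) (array([0.5134, 0.1471, 0.0107]), np.float64(0.0004))
wall tops L [0.6335 0.2951 0.018 ] [0.5846 0.2931 0.018 ] R [ 0.6402 -0.1413  0.018 ] [ 0.5935 -0.1633  0.018 ]
stop top [array([ 0.6404, -0.1386,  0.05  ]), array([ 0.6401, -0.1591,  0.05  ]), array([ 0.5897, -0.1343,  0.05  ]), array([ 0.5899, -0.1586,  0.05  ])]
stop tri (array([ 0.642 , -0.1405,  0.0423]), np.float64(0.0021)) (array([ 0.596 , -0.1626,  0.027 ]), np.float64(0.0001))
0.07 roof [array([0.4874, 0.1183, 0.07  ]), array([0.4877, 0.0369, 0.07  ]), array([0.4531, 0.0328, 0.07  ]), array([0.4522, 0.1198, 0.07  ])]
0.08 roof [array([0.4858, 0.1171, 0.08  ]), array([0.4861, 0.0366, 0.08  ]), array([0.4519, 0.0325, 0.08  ]), array([0.451 , 0.1186, 0.08  ])]
0.09 roof [array([0.4842, 0.1159, 0.09  ]), array([0.4845, 0.0362, 0.09  ]), array([0.4507, 0.0322, 0.09  ]), array([0.4498, 0.1174, 0.09  ])]
```

The rack is nearer, with vehicles at x≈0.47. The cassette is at x≈0.615, yaw about +1°, and its stop face is at y≈-0.137. I'll set out to above the van.

Call:
arm_command(
  series="35 0 0 -0.1145 0;35 0 0 -0.1145 0;35 0 0 -0.1145 0;35 0 0 -0.1145 0;35 0 0 -0.1145 0;35 0 0 -0.1145 0;35 0 0 -0.1145 0;35 0 0 -0.1145 0;35 0 0 -0.1145 0;35 0 0 -0.1145 0;38 2 0 0 0;38 2 0 0 0;38 2 0 0 0;38 2 0 0 0;38 2 0 0 0;38 2 0 0 0;38 2 0 0 0;38 2 0 0 0;38 2 0 0 0;38 2 0 0 0",
  squeeze=25,
)

```text
time_s: 1.82
tool_pos: [0.4832, 0.0575, 0.2226]
tool_rot: [180.0, 0.0, 90.0]
force: [1.0, 0.2, 0.3]
grip_width: 0.0869
grasp_force: 0.0
```

```bash
python3 - <<'E'
from h import *
import pickle
o=telemetry.get_obs();im=cams.read_camera("wrist");cv2.imwrite("pics/w1.png",im);pickle.dump(o,open("w1.pkl","wb"))
print({k:np.round(o[k],4) for k in("time_s","tool_pos","tool_rot","qpos")})
E
```

```text
{'time_s': np.float64(1.8167), 'tool_pos': array([0.4832, 0.0575, 0.2226]), 'tool_rot': array([1.799804e+02, 4.660000e-02, 8.998480e+01]), 'qpos': array([ 3.276600e+01, -1.490000e-01, -4.217360e+01,  1.043343e+02,
       -5.240000e-02,  7.576440e+01, -9.409800e+00])}
```

View pics/w1.png

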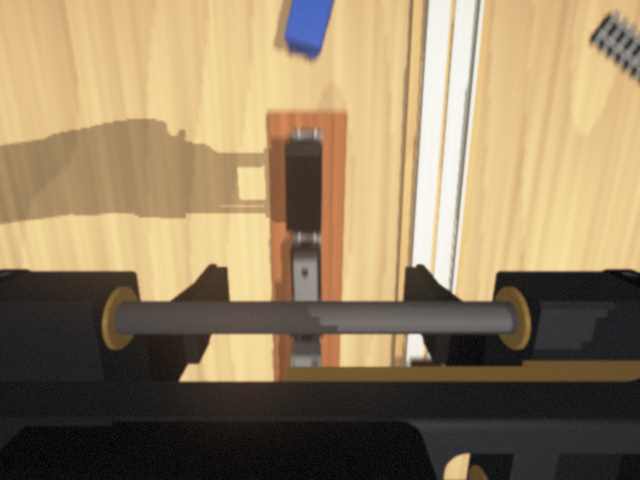

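The wrist view shows the van roof at (286..322, 140..232) and the rack's left end at rows 113. The cassette floor runs along columns ~414-480.

```bash
python3 - <<'E'
from h import *
import pickle
o=pickle.load(open("w1.pkl","rb")); f=lambda p,z:onz("wrist",p,z,o)
for z in(.06,.068,.076):print(z,[f(p,z)[:2] for p in((286,140),(322,140),(285,231),(321,233))])
print("buf",f((305,130),.03),f((305,241),.03))
print("rack",f((267,113),.012),f((346,113),.012),f((269,265),.012))
print("van roof from top",[onz("top",(140+u/4,190+v/4),.068)[:2] for u,v in((425,366),(632,370),(640,452),(417,455))])
Rr=lambda u,v:(325+u/4,190+v/4)
print("tank ends",onz("top",Rr(452,440),.03),onz("top",Rr(690,440),.05))
im=cv2.imread("pics/w1.png"); cv2.imwrite("pics/w1c.png",cv2.resize(im[0:300,240:500],(693,800))[:600])
E
```

```text
0.06 [array([0.457 , 0.1241]), array([0.4891, 0.1241]), array([0.4541, 0.0399]), array([0.4885, 0.0379])]
0.068 [array([0.4576, 0.1243]), array([0.4889, 0.1243]), array([0.4548, 0.0421]), array([0.4884, 0.0402])]
0.076 [array([0.4583, 0.1245]), array([0.4888, 0.1244]), array([0.4555, 0.0443]), array([0.4882, 0.0424])]
buf [0.4731 0.1328 0.03  ] [0.4721 0.0205 0.03  ]
rack [0.4346 0.1494 0.012 ] [0.5138 0.1493 0.012 ] [ 0.4307 -0.0133  0.012 ]
van roof from top [array([0.4877, 0.1186]), array([0.488, 0.037]), array([0.4557, 0.0329]), array([0.4524, 0.1201])]
tank ends [ 0.4702 -0.1911  0.03  ] [ 0.4693 -0.2836  0.05  ]
```

View pics/w1c.png

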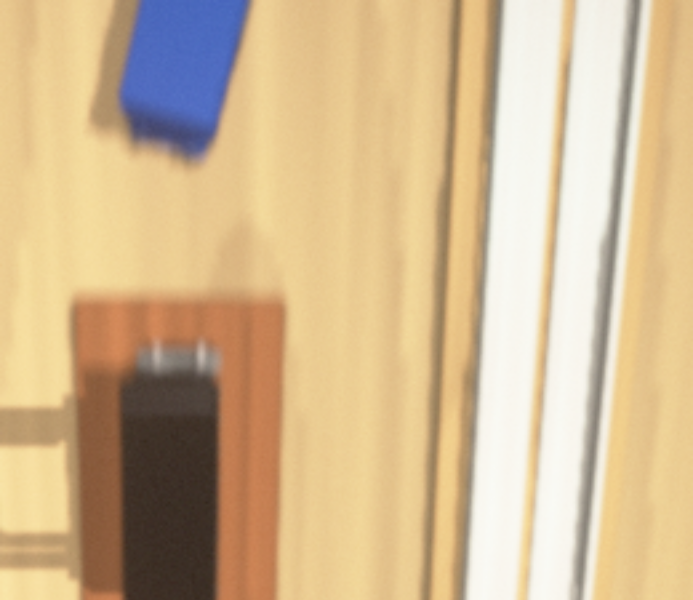

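Call:
arm_command(
  series="12 -6 10 0.02 0;10.5 -5 20 0 0;0 0 30 0 0;0 0 35 0 0;0 0 35 0 0;0 0 28 0 0;0 0 18 0 0;0 0 12 0 0;0 0 0 0 0;0 0 0 0 0;0 0 0 0 255;0 0 0 0 255;0 0 0 0 255;0 0 0 0 255;0 0 0 0 255;0 0 0 0 255",
  squeeze=20,
)

```text
time_s: 3.2
tool_pos: [0.4731, 0.0783, 0.0349]
tool_rot: [180.0, 0.0, 88.8]
force: [-0.2, -0.1, 0.4]
grip_width: 0.055
grasp_force: 0.0
```

```bash
python3 - <<'E'
from h import *
import pickle
o=pickle.load(open("w1.pkl","rb")); f=lambda p,z:onz("wrist",p,z,o)
C=lambda u,v:(240+u/2.6667,v/2.6667)
a=np.array([f(C(570,0),.01),f(C(522,600),.01)]);print("slot wrist",a)
b=np.array([f(C(648,0),.018),f(C(591,600),.018)]);print("far wall",b)
b=np.array([f(C(497,0),.018),f(C(464,600),.018)]);print("near wall",b)
L=lambda u,v:(140+u/4,190+v/4);Rr=lambda u,v:(325+u/4,190+v/4)
print("slot top",onz("top",L(200,96),.01),onz("top",L(740,101),.01),onz("top",Rr(250,105),.01))
print("rack",onz("top",L(376,326),.012),onz("top",Rr(727,358),.012))
E
```

```text
slot wrist [[0.6123 0.2496 0.01  ]
 [0.615  0.0326 0.01  ]]
far wall [[0.6362 0.2471 0.018 ]
 [0.64   0.0347 0.018 ]]
near wall [[0.5845 0.2471 0.018 ]
 [0.5889 0.0347 0.018 ]]
slot top [0.612  0.2285 0.01  ] [ 0.6148 -0.004   0.01  ] [ 0.6155 -0.1112  0.01  ]
rack [0.5131 0.1468 0.012 ] [ 0.5095 -0.3125  0.012 ]
```

Call:
arm_command(
  series="0 0 0 0 255;0 0 0 0 255;0 0 0 0 255;0 0 0 0 255;0 0 0 0 255;0 0 0 0 255;0 0 -5 0 255;0 0 -15 0 255;0 0 -25 0 255;0 0 -20 0 255",
  squeeze=20,
)

```text
time_s: 4.03
tool_pos: [0.4726, 0.0787, 0.1005]
tool_rot: [-180.0, -0.0, 88.9]
force: [-0.0, -1.1, -1.6]
grip_width: 0.0318
grasp_force: 20.0
```

Call:
arm_command(
  series="0 0 0 -0.033 255;-14 12 0 0 255;-25 22 0 0 255;-36 31 0 0 255;-36 31 0 0 255;-30 25 0 0 255;-16 14 0 0 255;-7 6 10 0 255;0 0 20 0 255;0 0 18 0 255;0 0 10 0 255;0 0 0 0 255;0 0 0 0 255",
)

```text
time_s: 5.12
tool_pos: [0.6074, -0.0742, 0.0409]
tool_rot: [-179.9, -0.0, 90.8]
force: [0.1, -0.3, -1.0]
grip_width: 0.0318
grasp_force: 20.0
```

```bash
python3 - <<'E'
from h import *
a=cams.read_camera("top")[170:290,340:460];b=cams.read_camera("scene")[280:400,250:370]
cv2.imwrite("pics/p1.png",np.hstack([cv2.resize(x,(400,400),interpolation=cv2.INTER_CUBIC) for x in(a,b)]))
E
```

```text
(no output)
```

View pics/p1.png

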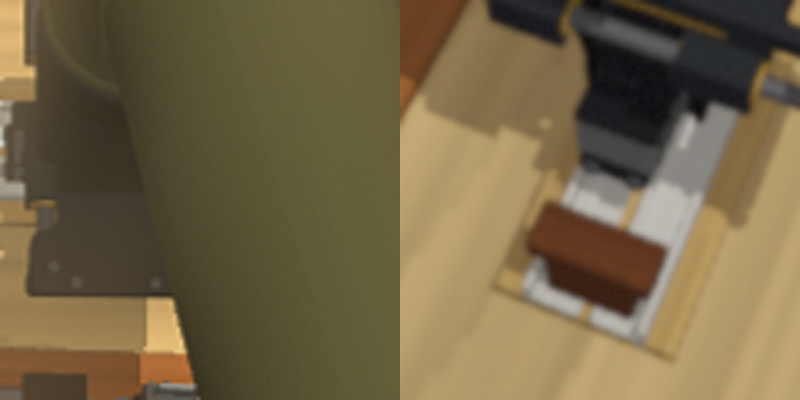

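The van hovers over the near wall, about 8 mm too near the robot. I'll shift it across, then lower it.

Call:
arm_command(
  series="-4.5 4 0 0 255;-4.5 4.3 0 0 255;0 0 0 0 255;0 0 5 0 255;0 0 4 0 255;0 0 3 0 255;0 0 2 0 255;0 0 1 0 255;0 0 0 0 255;0 0 0 0 255",
)

```text
time_s: 6.05
tool_pos: [0.6166, -0.0838, 0.0265]
tool_rot: [-180.0, 0.0, 90.8]
force: [-1.2, 0.6, -0.4]
grip_width: 0.0317
grasp_force: 20.0
```

Call:
arm_command(
  series="0 -0.5 0.7 0 255;0 0 0.7 0 255;0 0 0.5 0 255;0 0 0 0 255;0 0 0 0 255",
)

```text
time_s: 6.47
tool_pos: [0.6161, -0.0839, 0.0246]
tool_rot: [-180.0, 0.0, 90.7]
force: [-0.2, 0.3, -0.3]
grip_width: 0.0317
grasp_force: 20.0
```

Call:
arm_command(
  series="0 0 0.6 0 255;0 0 0.6 0 255;0 0 0 0 255;0 0 0 0 255",
)

```text
time_s: 6.8
tool_pos: [0.6162, -0.0839, 0.0245]
tool_rot: [180.0, 0.0, 90.7]
force: [-3.0, -0.1, 5.7]
grip_width: 0.032
grasp_force: 20.0
```

Touched down at 5.7 N. I'll slide it to the stop with a light grip.

Call:
arm_command(
  series="0 0 -0.8 0 255;0 0 0 0 255;-2 0 0 0 255;-2 0 0 0 255;-2 0 0 0 255;-2 0 0 0 255;-2 0 0 0 255;-2 0 0 0 255;-1 0 0 0 255;-1 0 0 0 255;0 0 0 0 255",
  squeeze=5,
)

```text
time_s: 7.72
tool_pos: [0.6168, -0.0948, 0.0244]
tool_rot: [180.0, -0.2, 90.8]
force: [-0.1, 7.4, 1.7]
grip_width: 0.0318
grasp_force: 5.0
```

Call:
arm_command(
  series="0 0 0 0 80;0 0 0 0 80;0 0 0 0 80;0 0 0 0 80;0 0 -10 0 80;0 0 -25 0 80;0 0 -35 0 60;0 0 -30 0 60",
)

```text
time_s: 8.38
tool_pos: [0.6161, -0.0981, 0.1262]
tool_rot: [-180.0, 0.0, 90.7]
force: [0.9, 0.3, 0.3]
grip_width: 0.0639
grasp_force: 0.0
```

```bash
python3 - <<'E'
from h import *
b=cams.read_camera("scene")[220:400,230:410]
w=cams.read_camera("wrist"); w=w[:320,60:400]
cv2.imwrite("pics/p2.png",np.hstack([cv2.resize(x,(400,400),interpolation=cv2.INTER_CUBIC) for x in(b,w)]))
L=lambda u,v:(140+u/4,190+v/4);Rr=lambda u,v:(325+u/4,190+v/4)
t=lambda p,z:onz("top",p,z)[:2]
print("cab",[t(Rr(*p),.073) for p in((88,368),(163,370),(88,455),(163,458))],"bonnet left",t(L(705,385),.063),t(L(705,445),.063))
print("open",[t(Rr(*p),.064) for p in((235,380),(438,387),(235,464),(433,470))])
print("tank",[t(Rr(*p),.052) for p in((500,430),(692,435))],[t(Rr(*p),.052+.014) for p in((590,390),(590,470))])
E
```

```text
cab [array([ 0.4898, -0.0398]), array([ 0.4896, -0.0692]), array([ 0.4556, -0.0402]), array([ 0.4551, -0.0694])] bonnet left [0.4835 0.0081] [0.4597 0.0076]
open [array([ 0.4877, -0.0984]), array([ 0.4866, -0.179 ]), array([ 0.4544, -0.0984]), array([ 0.4536, -0.1764])]
tank [array([ 0.4716, -0.206 ]), array([ 0.471 , -0.2838])] [array([ 0.4863, -0.2392]), array([ 0.4545, -0.2382])]
```

View pics/p2.png

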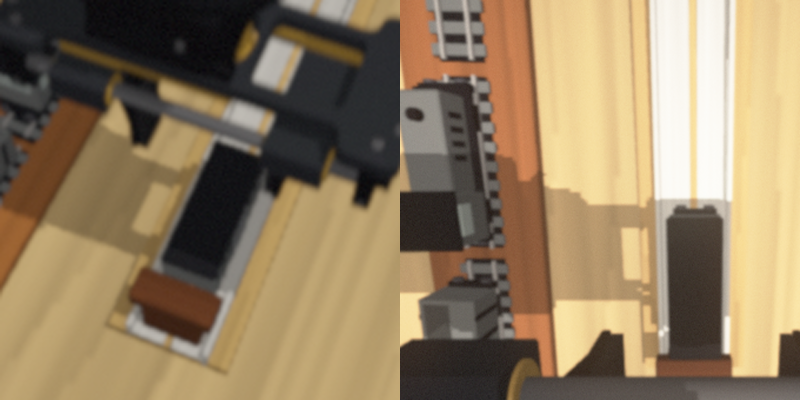

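The van is upright in the trough against the stop. Next is the loco: origin (0.472,-0.028), grip at y≈-0.024.

Call:
arm_command(
  series="8 -16 0 0.025 60;16 -32 0 0 60;18 -36 0 0 60;16 -32 0 0 60;10 -20 0 0 60;4 -9 6 0 60;0 0 20 0 60;0 0 28 0 60;0 0 22 0 60;0 0 12 0 60;0 0 4 0 60;0 0 0 0 60;0 0 0 0 60",
  squeeze=30,
)

```text
time_s: 9.57
tool_pos: [0.4728, -0.0245, 0.0331]
tool_rot: [179.9, 0.0, 89.3]
force: [-0.2, 0.5, 0.7]
grip_width: 0.0665
grasp_force: 0.0
```

Call:
arm_command(
  series="0 0 0 0 255;0 0 0 0 255;0 0 0 0 255;0 0 0 0 255;0 0 0 0 255;0 0 0 0 255;0 0 0 0 255;0 0 0 0 255;0 0 0 0 255;0 0 0 0 255;0 0 -5 0 255;0 0 -15 0 255;0 0 -25 0 255;0 0 -20 0 255;0 0 0 0 255",
)

```text
time_s: 10.82
tool_pos: [0.4746, -0.0245, 0.1009]
tool_rot: [179.7, 0.1, 89.3]
force: [1.2, 0.0, -2.5]
grip_width: 0.0252
grasp_force: 29.9
```

Call:
arm_command(
  series="0 0 0 -0.026 255;3 14 0 0 255;5 26 0 0 255;7 34 0 0 255;6 32 0 0 255;5 22 0 0 255;3 13 10 0 255;0 0 20 0 255;0 0 18 0 255;0 0 12 0 255;0 0 0 0 255;0 0 0 0 255;0 0 0 0 255",
)

```text
time_s: 11.9
tool_pos: [0.613, 0.0064, 0.038]
tool_rot: [179.9, 0.0, 90.8]
force: [0.1, 0.0, -1.3]
grip_width: 0.0251
grasp_force: 29.9
```

```bash
python3 - <<'E'
from h import *
b=cams.read_camera("scene")[180:380,230:430]
w=cams.read_camera("wrist")[120:480,140:500]
cv2.imwrite("pics/p3.png",np.hstack([cv2.resize(x,(400,400),interpolation=cv2.INTER_CUBIC) for x in(b,w)]))
E
```

```text
(no output)
```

View pics/p3.png

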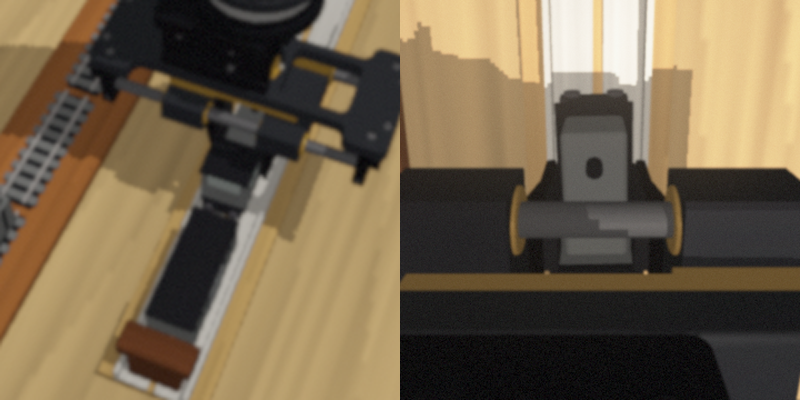

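The loco hangs level just behind the van, 2 mm to the near side. I'll correct that and lower it.

Call:
arm_command(
  series="0 2.3 3 0 255;0 0 4 0 255;0 0 3 0 255;0 0 2 0 255;0 0 1 0 255;0 0 0.8 0 255;0 0 0.8 0 255;0 0 0 0 255;0 0 0 0 255",
)

```text
time_s: 12.75
tool_pos: [0.6149, 0.0065, 0.0227]
tool_rot: [180.0, 0.0, 90.8]
force: [0.7, 0.5, -1.8]
grip_width: 0.0253
grasp_force: 29.9
```

Call:
arm_command(
  series="0 0 0.6 0 255;0 0 0.6 0 255;0 0 0 0 255;0 0 0 0 255",
)

```text
time_s: 13.08
tool_pos: [0.6151, 0.0065, 0.0223]
tool_rot: [180.0, 0.0, 90.8]
force: [-2.8, -0.4, 5.4]
grip_width: 0.0252
grasp_force: 29.9
```

Call:
arm_command(
  series="0 0 -0.8 0 255;0 0 0 0 255;-2 0 0 0 255;-2 0 0 0 255;-2 0 0 0 255;-2 0 0 0 255;-2 0 0 0 255;-1 0 0 0 255;0 0 0 0 255",
  squeeze=6,
)

```text
time_s: 13.83
tool_pos: [0.6152, -0.0012, 0.0223]
tool_rot: [180.0, -0.2, 90.9]
force: [0.7, 6.0, -0.1]
grip_width: 0.0257
grasp_force: 6.0
```

Call:
arm_command(
  series="0 0 0 0 80;0 0 0 0 80;0 0 0 0 80;0 0 0 0 80;0 0 -10 0 80;0 0 -25 0 80;0 0 -35 0 60;0 0 -30 0 60;-10 -11 0 0.025 60;-22 -23 0 0 60;-27 -28 0 0 60;-27 -28 0 0 60;-25 -26 0 0 60;-17 -18 0 0 60;-8 -9 0 0 60;0 0 20 0 60;0 0 20 0 60;0 0 0 0 60",
)

```text
time_s: 15.33
tool_pos: [0.4681, -0.1392, 0.0801]
tool_rot: [-179.7, -0.1, 89.3]
force: [-0.9, -0.1, -0.1]
grip_width: 0.0663
grasp_force: 0.0
```

```bash
python3 - <<'E'
from h import *
b=cams.read_camera("scene")[180:480,130:430]
w=cams.read_camera("wrist")[100:420,160:480]
cv2.imwrite("pics/p4.png",np.hstack([cv2.resize(x,(400,400),interpolation=cv2.INTER_CUBIC) for x in(b,w)]))
o=telemetry.get_obs();print(o["tool_pos"],o["time_s"])
E
```

```text
[ 0.47058953 -0.139079    0.08266126] 15.4333
```

View pics/p4.png

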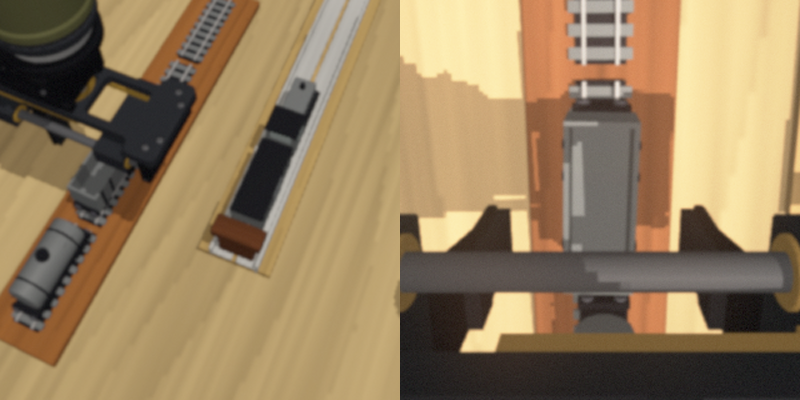

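Van and loco stand closed up, and the fingers are centred over the open wagon. Descending to grip.

Call:
arm_command(
  series="1 0 15 0 60;0 0 18 0 60;0 0 11 0 60;0 0 5 0 60;0 0 0 0 60;0 0 0 0 255;0 0 0 0 255;0 0 0 0 255;0 0 0 0 255;0 0 0 0 255;0 0 0 0 255;0 0 0 0 255;0 0 0 0 255;0 0 0 0 255;0 0 -5 0 255;0 0 -15 0 255;0 0 -25 0 255;0 0 -20 0 255;0 0 0 0 255",
  squeeze=18,
)

```text
time_s: 17.02
tool_pos: [0.4735, -0.1388, 0.1021]
tool_rot: [179.6, 0.2, 89.4]
force: [1.0, -0.6, -0.9]
grip_width: 0.0322
grasp_force: 18.0
```

Call:
arm_command(
  series="12 8 0 -0.026 255;24 15 0 0 255;32 20 0 0 255;33 21 0 0 255;33 21 0 0 255;33 21 0 0 255;28 18 0 0 255;20 13 0 0 255;10 6 0 0 255;4 3 10 0 255;0 0 20 0 255;0 0 18 0 255;0 0 12 0 255;0 0 0 0 255;0 0 0 0 255;0 0 0 0 255",
)

```text
time_s: 18.35
tool_pos: [0.614, 0.0923, 0.0388]
tool_rot: [180.0, 0.0, 90.8]
force: [0.1, 0.5, -0.4]
grip_width: 0.0321
grasp_force: 18.0
```

Call:
arm_command(
  series="0 0 4 0 255;0 0 4 0 255;0 0 3 0 255;0 0 2 0 255;0 0 1 0 255;0 0 0.8 0 255;0 0 0 0 255;0 0 0 0 255",
)

```text
time_s: 19.02
tool_pos: [0.6138, 0.0928, 0.0235]
tool_rot: [180.0, 0.0, 90.9]
force: [-0.6, -0.1, -0.4]
grip_width: 0.0318
grasp_force: 18.0
```

Call:
arm_command(
  series="0 0 0.6 0 255;0 0 0.6 0 255;0 0 0 0 255;0 0 0 0 255",
)

```text
time_s: 19.35
tool_pos: [0.6138, 0.0928, 0.0235]
tool_rot: [180.0, 0.0, 90.9]
force: [-4.0, -0.8, 7.5]
grip_width: 0.0321
grasp_force: 18.0
```

Down at 7.5 N. I'll slide it up to the loco.

Call:
arm_command(
  series="0 0 -0.8 0 255;0 0 0 0 255;-2 0 0 0 255;-2 0 0 0 255;-2 0 0 0 255;-2 0 0 0 255;-2 0 0 0 255;-1 0 0 0 255;0 0 0 0 255",
  squeeze=6,
)

```text
time_s: 20.1
tool_pos: [0.6139, 0.0855, 0.0234]
tool_rot: [179.9, -0.3, 91.0]
force: [-0.0, 7.7, 2.2]
grip_width: 0.0319
grasp_force: 6.0
```

Call:
arm_command(
  series="0 0 0 0 80;0 0 0 0 80;0 0 0 0 80;0 0 0 0 80;0 0 -10 0 80;0 0 -25 0 80;0 0 -35 0 60;0 0 -30 0 60;-12 -5 0 0.025 60;-25 -11 0 0 60;-35 -15 0 0 60;-35 -15 0 0 60;-35 -15 0 0 60;-35 -15 0 0 60;-35 -15 0 0 60;-35 -15 0 0 60;-35 -15 0 0 60;-27 -11 0 0 60",
)

```text
time_s: 21.6
tool_pos: [0.477, -0.2298, 0.1237]
tool_rot: [-180.0, 0.1, 89.2]
force: [1.1, -0.1, -0.1]
grip_width: 0.0663
grasp_force: 0.0
```

Call:
arm_command(
  series="-15 -6 0 0 60;-6 -2 5 0 60;0 0 20 0 60;0 0 15 0 60;0 0 0 0 60;0 0 0 0 60",
)

```text
time_s: 22.1
tool_pos: [0.4707, -0.2456, 0.0826]
tool_rot: [-179.9, -0.1, 89.5]
force: [0.5, -0.5, 0.0]
grip_width: 0.0664
grasp_force: 0.0
```

```bash
python3 - <<'E'
from h import *
b=cams.read_camera("scene")[180:480,130:430]
w=cams.read_camera("wrist")[100:420,160:480]
cv2.imwrite("pics/p5.png",np.hstack([cv2.resize(x,(400,400),interpolation=cv2.INTER_CUBIC) for x in(b,w)]))
o=telemetry.get_obs();print(o["tool_pos"],o["time_s"])
E
```

```text
[ 0.47183602 -0.24638233  0.08397099] 22.2
```

View pics/p5.png

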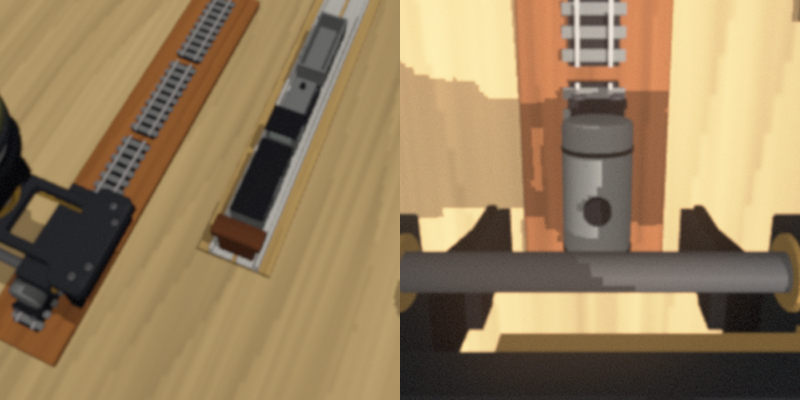

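Three vehicles stand in line. The tank's dome at crop (597,210) puts its centre near y=-0.242, so I'll shift 3 mm and grip at the axis.

Call:
arm_command(
  series="3 -0.7 15 0 60;0 0 18 0 60;0 0 12 0 60;0 0 6 0 60;0 0 0 0 60;0 0 0 0 255;0 0 0 0 255;0 0 0 0 255;0 0 0 0 255;0 0 0 0 255;0 0 0 0 255;0 0 0 0 255;0 0 0 0 255;0 0 0 0 255",
  squeeze=25,
)

```text
time_s: 23.37
tool_pos: [0.4706, -0.2441, 0.0324]
tool_rot: [180.0, 0.0, 89.4]
force: [0.6, 1.0, 2.1]
grip_width: 0.0315
grasp_force: 25.0
```

Call:
arm_command(
  series="0 0 -5 0 255;0 0 -15 0 255;0 0 -25 0 255;0 0 -20 0 255;12 4 0 -0.026 255;24 8 0 0 255;36 13 0 0 255;36 13 0 0 255;36 13 0 0 255;36 13 0 0 255;36 13 0 0 255;36 13 0 0 255;36 13 0 0 255;36 13 0 0 255;36 13 0 0 255;30 10 0 0 255;20 6 0 0 255;10 3 0 0 255;3 0 0 0 255;0 0 0 0 255",
)

```text
time_s: 25.03
tool_pos: [0.6108, 0.1813, 0.0963]
tool_rot: [-179.9, 0.0, 91.0]
force: [0.6, 0.2, -0.3]
grip_width: 0.0311
grasp_force: 25.0
```

Call:
arm_command(
  series="0 0 10 0 255;0 0 20 0 255;0 0 18 0 255;0 0 9 0 255;0 0 0 0 255;0 0 0 0 255;0 0 0 0 255",
)

```text
time_s: 25.62
tool_pos: [0.6124, 0.1808, 0.0409]
tool_rot: [179.9, -0.0, 90.9]
force: [0.4, 0.3, -1.7]
grip_width: 0.0314
grasp_force: 25.0
```

```bash
python3 - <<'E'
from h import *
b=cams.read_camera("scene")[100:300,290:490]
w=cams.read_camera("wrist")[100:420,160:480]
cv2.imwrite("pics/p6.png",np.hstack([cv2.resize(x,(400,400),interpolation=cv2.INTER_CUBIC) for x in(b,w)]))
E
```

```text
(no output)
```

View pics/p6.png

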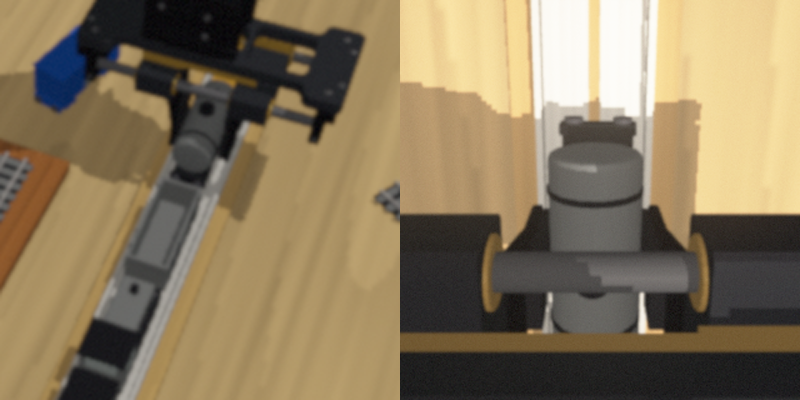

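Tank centred over the trough. Its gap to the open wagon may be small, so I'll back off 4 mm, lower it and then close up.

Call:
arm_command(
  series="4 0 2 0 255;0 0.5 4 0 255;0 0 4 0 255;0 0 3 0 255;0 0 2 0 255;0 0 1.5 0 255;0 0 1 0 255;0 0 0 0 255;0 0 0 0 255",
)

```text
time_s: 26.47
tool_pos: [0.6122, 0.1853, 0.0226]
tool_rot: [180.0, -0.0, 90.9]
force: [0.1, -0.7, -1.0]
grip_width: 0.0311
grasp_force: 25.0
```

Call:
arm_command(
  series="0 0 0.6 0 255;0 0 0.6 0 255;0 0 0 0 255;0 0 0 0 255",
)

```text
time_s: 26.8
tool_pos: [0.6124, 0.1853, 0.0223]
tool_rot: [180.0, 0.0, 90.9]
force: [-1.2, -1.4, 4.5]
grip_width: 0.0315
grasp_force: 25.0
```

Call:
arm_command(
  series="0 0 -0.6 0 255;0 0 0 0 255;-2 0 0 0 255;-2 0 0 0 255;-2 0 0 0 255;-2 0 0 0 255;-2 0 0 0 255;-2 0 0 0 255;-1 0 0 0 255;0 0 0 0 255",
  squeeze=7,
)

```text
time_s: 27.63
tool_pos: [0.6124, 0.175, 0.0224]
tool_rot: [179.9, -0.2, 91.0]
force: [0.3, 6.7, 1.8]
grip_width: 0.0316
grasp_force: 7.0
```

Call:
arm_command(
  series="-1 0 0 0 255;0 0 0 0 255;0 0 0 0 80;0 0 0 0 80;0 0 0 0 80;0 0 0 0 80;0 0 -10 0 60;0 0 -25 0 60;0 0 -35 0 60;0 0 -35 0 60;35 0 -10 0 60;35 0 0 0 60;35 0 0 0 60;35 0 0 0 60;20 0 0 0 60;0 0 0 0 60;0 0 0 0 60",
)

```text
time_s: 29.05
tool_pos: [0.609, 0.3327, 0.1373]
tool_rot: [-180.0, -0.0, 91.1]
force: [-0.5, 0.2, -0.2]
grip_width: 0.0664
grasp_force: 0.0
```

```bash
python3 - <<'E'
from h import *
b=cams.read_camera("scene")[110:400,260:450]
w=cams.read_camera("top")[180:260,130:430]
cv2.imwrite("pics/p7.png",np.vstack([cv2.resize(w,(780,208),interpolation=cv2.INTER_CUBIC),cv2.resize(cv2.rotate(b,cv2.ROTATE_90_CLOCKWISE),(780,390))]))
o=telemetry.get_obs();print(o["tool_pos"],o["time_s"])
E
```

```text
[0.61051239 0.32938495 0.136999  ] 29.15
```

View pics/p7.png

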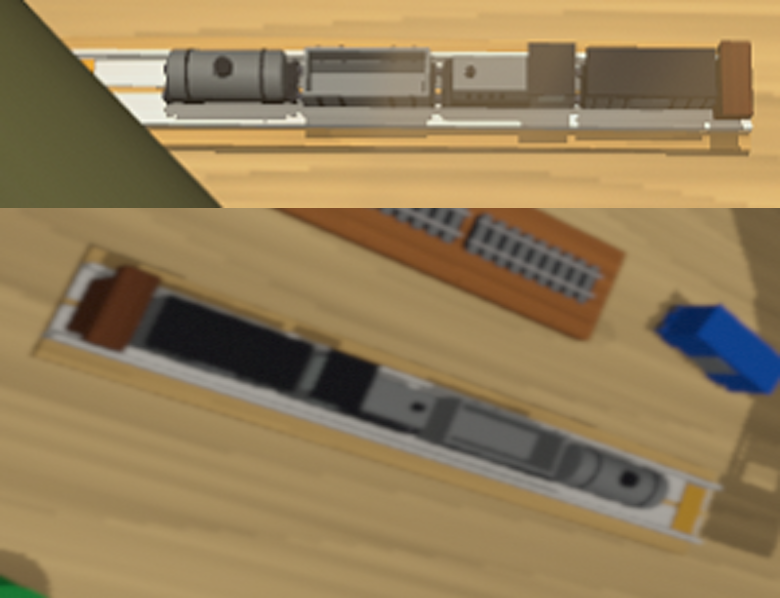

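All four stand upright and in line in the right order. Centre spacing is 0.270 m over three vehicles, which equals 3 × 90 mm, so they are closed up.

```bash
python3 -c "
from cell import env
print(env.sign_off())"
```

```text
the job is handed in; nothing more can be done
None
```

The job is handed in at about 29 s: van, loco, open wagon and tank wagon stand upright in the cassette in that order from the stop, closed up buffer to buffer as far as the last pictures and gripper readings show; the hand-in gave no verdict.

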